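Fit the spacer, then rock the locating block out of the board jig

TASK

Slide the brass spacer over the steel post on the circuit board until it sits fully down on the board, and let go of it. Then take the tight locating block out of the jig by rocking it: first tip its red-marked end up past its spring plunger while the plain end stays down in the slot, then rock it back the other way until the plain end has come up past its plunger too, while the red end stays low, resting on its plunger. Then lift the block straight off and finish still gripping it, level and still, over its slot and just clear of the jig with its underside about 3 cm above the slot floor; leave the spacer on the post and the other parts where they lie.

Things in the scene. Friction and masses are not known exactly. Their poses are not given: they have to be found in the camera images.
- spacer: loose brass tube, outside diameter 28 mm, bore 13.6 mm, 28 mm high, 60 g, standing upright on the table; the only brass-coloured loose part. Origin at the centre of its underside, z up its axis. Put it on from above with either end down.
- post_foot (a point): where the post meets the circuit board: centre of the post, on the board's top face (15 mm above the table). The spacer's underside must come to rest here.
- post_top (a point): top of the upright steel post on the board. The post is 10 mm in diameter and 40 mm high above the board; its last 7 mm taper to 4 mm in diameter at the top.
- jig: fixed jig: dark steel plate 170 mm (x) by 240 mm (y), 12 mm thick, with a silvery circuit board with gold octagons (top 15 mm above the table) and the aluminium slot of the block. Origin on the table under the plate, z up; x runs along the slot to the block's red end, y from the slot towards the post, which stands 117 mm from the slot's centre. Its place and yaw vary.
- slot (a point): centre of the slot's floor, on the jig plate's top (12 mm above the table); axes as the jig's. Aluminium side walls, 23 mm apart, stand 12 mm above the floor; low end walls (4 mm) leave 1 mm at each end of the block's foot. Aluminium plunger housings lie 43 to 73 mm from the centre both ways along x, 18 mm high above the floor. Tipping the block about 10 degrees touches no fixed part.
- nose_red (a point): home place of the brass nose (5 mm diameter bar, 7 mm above the slot floor) of the spring plunger at the red end. It overlaps the block's foot by 2 mm and gives way outwards against 3 to 4 N. Tipping this end up takes about 6 to 10 N at the end; once its underside is about 10 mm up, the nose springs in beneath and props that end at about 9.5 mm above the slot floor.
- nose_plain (a point): home place of the same kind of plunger nose at the plain end, which behaves alike. Pulling both ends straight up at once takes about twice the force and is not the job.
- block: loose locating block in the slot, 64 mm high, about 120 g. Foot 64 mm (x) by 20 mm (y), black body up to 24 mm; above that a grey grip fin 44 mm (x) by 18 mm (y), 24 to 64 mm above the underside: grip it across its 18 mm (block's y). Red marks on body and fin top at its +x end. Origin at the centre of its underside, z up, x to the red end. Starts home, underside on the slot floor.
- red_end (a point): middle of the bottom edge of the block at its red end, 32 mm from the block's origin along +x
- plain_end (a point): middle of the bottom edge of the block at its plain (not red) end, 32 mm from the block's origin along -x
- knob_cap: bystander: grey knob cap, 38 mm across, 20 mm high, on the table; origin at the centre of its underside
- capacitor: bystander: black round capacitor, 25 mm diameter, 32 mm high, upright on the table; origin at the centre of its underside
- jack_socket: bystander: black 26 mm square jack socket with a steel neck, 24 mm high, on the table; origin at the centre of its underside
Not all that is in view belongs to the job. Several things have the shape of the spacer; the one meant has the colours described above.

How it is judged:
By the outcome, as a careful person would: the job done as asked, in the order asked, and still so for the second after the job is handed in, while the arm keeps its last pose, push and grip.
It also fails if it takes over 51 s, if anything falls off the work surface, if the arm or the gripper's body presses on something with over 40 N, if the wrist force passes 120 N, or if a joint passes its speed limit or range.

ROBOT

A 7-joint arm with a two-finger parallel gripper is mounted at the origin on the work surface. World frame = base frame: x ahead of the robot, y to its left, z up, the work surface at z = 0. Lengths are in m, angles in rad, forces in N, time in s.
With the tool pointing down it reaches from about 0.4 to 0.85 m from the base axis. Payload 10.4 kg.
Tool frame: the origin (TCP) lies on the centre line of the jaws, within the pads' length; the fingertips stand 11 mm ahead of it and the grasp point (between the pads) lies 8 mm behind it; z points along the fingers, y is the line along which they close (so a half turn about z gives the same grasp; the last joint's range is limited). The gripper opens to 87 mm and grips with 3 to 60 N. Pads are 19 mm wide; open, the fingers measure 117 mm over their backs; the gripper's body (75 mm by 190 mm) begins 51 mm behind the grasp point.
Start: joints at [1.103, 0.332, -0.065, 1.46, 0.022, 1.35, -0.088], TCP at [0.269, -0.564, 0.234] pointing down, gripper open.
Joint ranges: [-2.6, 2.6], [-0.5, 2.12], [-1.47, 1.34], [0.16, 2.42], [-1.27, 4.41], [0.06, 2.06], [-2.6, 2.6]. Speed limits (rad/s): [2.22, 2.22, 2.79, 2.79, 3.14, 3.14, 3.14].

INTERFACE

Orientations are given as a unit quaternion [x, y, z, w].
In Python, from bench import r gives the robot as it stands.
- The arm moves only by the shell command python3 -m pendant 'ROWS' [OPENING] [FORCE]. ROWS is JSON, a list of rows, each a list of 4 numbers: the shift along the tool's x, y, z in m, then the turn about the tool's z in rad. A call has 1 to 8 rows; each row shifts and turns the commanded pose from where the row before left it, along the tool's axes as they then stand; what a row does not reach is not made up. A row lasts 1/12 s, in which the tool goes at most 41.7 mm and 7.16 degrees, less where a joint would pass 70% of its speed; a pose out of reach is approached as far as the arm can. A call with a gripper value outside its range is refused whole. OPENING is the opening, from 0 (shut) to 1 (fully open), set as the call begins (- or left out, the last holds). The fingers move at their own pace and stop on an object; FORCE is the grip in N (left out, the last holds). Time passes only in rows, so rows that do not move let the fingers close. It gives the time, the measured TCP pose, the force, the opening and the grip force at its end, in the units of the state.
- r.read_state(): the state, without advancing time (a new reading comes with each control period).
- r.camera(name): name is "scene" or "side" or "wrist"; returns a dict with "img" (400x640x3 uint8, red, green, blue), "camera_matrix" (3x3 intrinsics, pixels), "dist_coeffs" ([k1, k2, p1, p2, k3] as OpenCV has them; the pictures are not rectified), "xyz" and "attitude" of the camera in the world. Camera axes: x right, y down, z forward; pixel columns grow to the right and rows downward; lengths in m; the calibration is good to about 2 mm. A picture is of the moment at which its call begins. There is no depth.
- r.close_job(): hands the job in; it is judged then, once.
Trained networks look in the newest picture that a camera, given by its name, has taken for a name from the list of things; names that differ only in an ending like _2 or _b are one class to them, and where a whole thing is asked for, a point or a joint stands for the part that bears it (a point fixed in the world has none). Each returns a list of dicts, best first, with "score" (0 to 1); they miss things now and then, are a little off and sometimes report something else, mostly with a low value. They report only what shows in the picture. A call takes as long as a camera call. They do not tell look-alikes from the thing itself.
- r.outline_of(thing, camera): "mask" (400x640 bool, what is visible of it) and "bbox" ([centre column, centre row, width, height] in pixels, round what is visible of it).
The state is a dict: "time": time; "joint_positions": joint angles; "joint_vel": joint speeds; "joint_torque": joint torques, N m; "ee_pos": TCP position; "eef_rot": TCP orientation; "ft_force": force on the tool from outside, world axes, zero at the start; "torque": the same for the moment, N m; "width": finger opening in m; "grip_force": force on a finger pad.
Only numpy, scipy, OpenCV 4.12 (cv2) and the standard library are available. Lean on these libraries where they do the work, as an engineer would, in place of code of your own. Each camera call takes 0.05 s, during which the arm holds its last target. There are 200 camera calls.

## Working session

There is one attempt and no reset: what is moved stays moved. The work goes in short steps, Python scripts to look and compute and a shell command to move; the robot and the scene stay as the last step left them, time stands still between calls to the robot, and variables do not carry over. Pictures are saved under pics/ and viewed, at most 10 in all, crops included, and the job is handed in when it is done.

```bash
mkdir -p pics; ls; python3 - <<'E'
from bench import r
import cv2,numpy as np
s=r.read_state(); print(s)
ims=[]
for c in ["scene","side","wrist"]:
    d=r.camera(c); cv2.imwrite(f"pics/{c}0.png",d["img"][:,:,::-1]); print(c,d["camera_matrix"],d["dist_coeffs"],d["xyz"],d["attitude"])
    for t in ["spacer","post_top","jig","block","knob_cap","capacitor","jack_socket"]:
        try: print(t,[(round(o["score"],2),np.round(o["bbox"]).tolist()) for o in r.outline_of(t,c)[:5]])
        except Exception as e: print(t,e)
E
```

```text
pics
{'time': 0.0, 'joint_positions': array([ 1.10340527,  0.33288269, -0.0646647 ,  1.4609547 ,  0.02160044,
        1.34989445, -0.08852902]), 'joint_vel': array([ 3.09903731e-03,  4.74377271e-04, -1.54747148e-04, -5.32416839e-04,
       -1.14149054e-03,  1.21302374e-03,  5.06737052e-06]), 'joint_torque': array([-1.07524265e-03, -6.23260546e+01,  2.35865236e-02, -3.89897346e+01,
       -6.15540706e-02,  3.97439883e-02,  1.24447115e-04]), 'ee_pos': array([ 0.26873212, -0.56385959,  0.2327407 ]), 'eef_rot': array([ 9.75376144e-01,  2.20546722e-01, -1.97596751e-04, -6.94424312e-04]), 'ft_force': array([0.23418773, 0.37029498, 0.37041828]), 'torque': array([-0.00642938, -0.00061277, -0.0323154 ]), 'grip_force': 0.0, 'width': 0.08724429778816517}
scene [[507.36946015   0.         323.2357158 ]
 [  0.         507.36946015 188.63864895]
 [  0.           0.           1.        ]] [-0.07745011  0.          0.          0.          0.        ] [ 1.4215693  -0.31247059  0.93555227] [ 0.75359782  0.52407609 -0.23560347 -0.31925786]
spacer [(0.69, [474.0, 202.0, 12.0, 16.0]), (0.68, [448.0, 194.
[... 724 characters left out ...]
(0.65, [210.0, 251.0, 15.0, 15.0]), (0.63, [248.0, 247.0, 14.0, 13.0]), (0.48, [240.0, 278.0, 15.0, 21.0])]
post_top [(0.84, [297.0, 219.0, 87.0, 63.0])]
jig [(0.76, [299.0, 220.0, 91.0, 64.0])]
block [(0.58, [311.0, 191.0, 22.0, 23.0])]
knob_cap [(0.8, [294.0, 303.0, 19.0, 15.0])]
capacitor []
jack_socket [(0.46, [298.0, 220.0, 87.0, 59.0])]
wrist [[276.36354747   0.         320.69770593]
 [  0.         276.36354747 195.78371649]
 [  0.           0.           1.        ]] [-0.0107905  0.         0.         0.         0.       ] [ 0.33094974 -0.53575598  0.38436264] [ 0.8387905  -0.52950207 -0.06740341  0.10730717]
spacer []
post_top []
jig []
block []
knob_cap []
capacitor []
jack_socket []
```

```bash
python3 - <<'E'
import cv2,numpy as np
a=cv2.imread("pics/scene0.png")[130:280,180:500]; b=cv2.imread("pics/side0.png")[160:330,160:400]
a=cv2.resize(a,(640,300),interpolation=3); b=cv2.resize(b,(400,284),interpolation=3)
o=np.zeros((590,640,3),np.uint8); o[:300]=a; o[304:588,:400]=b
w=cv2.resize(cv2.imread("pics/wrist0.png"),(236,148)); o[304:452,402:638]=w
cv2.imwrite("pics/c1.png",o)
E
```

```text
(no output)
```

View pics/c1.png

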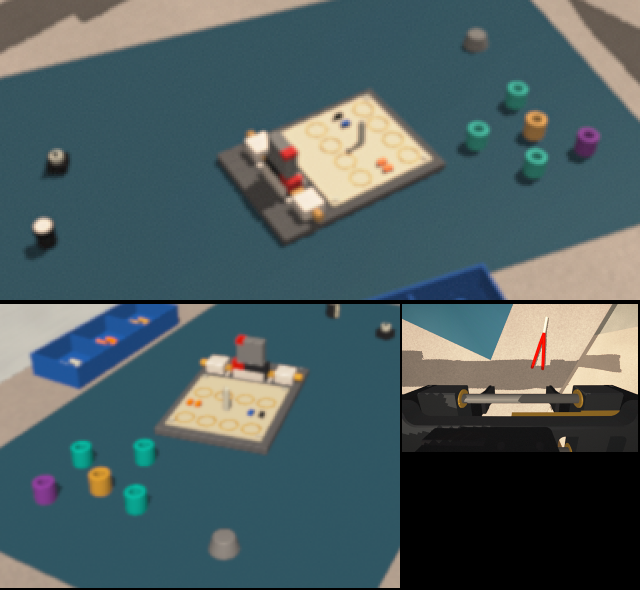

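The view shows two groups of parts. These could be taken for the spacer (scene pixels):
- brass at about (448,193)
- teal at (438,177), (419,198) and (448,211)
- purple at (474,200)

I choose the brass one, which is side pixel (220,266). The post stands at about (358,200) in the scene view.

```bash
cat > h.py <<'E'
import cv2,numpy as np
from scipy.spatial.transform import Rotation as R
from scipy.optimize import least_squares
from bench import r
def cam(n):
    d=r.camera(n); d["R"]=R.from_quat(d["attitude"]).as_matrix(); return d
def ray(d,p):
    u=cv2.undistortPoints(np.array([[p]],float),d["camera_matrix"],np.array(d["dist_coeffs"]))[0,0]
    return np.array(d["xyz"]),d["R"]@np.array([u[0],u[1],1.])
def onz(d,p,z):
    o,v=ray(d,p); return o+v*(z-o[2])/v[2]
def tri(*ds):
    A=np.zeros((3,3));b=np.zeros(3)
    for d,p in ds:
        o,v=ray(d,p); v=v/np.linalg.norm(v); P=np.eye(3)-np.outer(v,v); A+=P;b+=P@o
    return np.linalg.solve(A,b)
def proj(d,X):
    X=np.atleast_2d(X).astype(float); Rc=d["R"].T; t=-Rc@np.array(d["xyz"])
    return cv2.projectPoints(X,cv2.Rodrigues(Rc)[0],t,d["camera_matrix"],np.array(d["dist_coeffs"]))[0][:,0]
def hue(d,lo,hi,smin=110,vmin=60):
    return cv2.inRange(cv2.cvtColor(d["img"],cv2.COLOR_RGB2HSV),(lo,smin,vmin),(hi,255,255))
E
python3 - <<'E'
from h import *
S=cam("scene");D=cam("side")
def quad(m):
    c=max(cv2.findContours(m.astype(np.uint8),0,2)[0],key=cv2.contourArea)
    return c
for n,d in (("scene",S),("side",D)):
    for o in r.outline_of("spacer",n):
        m=o["mask"]; px=np.argwhere(m)
        print(n,round(o["score"],2),o["bbox"][:2].round(1) if hasattr(o["bbox"],'round') else o["bbox"][:2],np.median(d["img"][m],0),onz(d,px.mean(0)[::-1],.014).round(4))
    o=r.outline_of("block",n)[0]; print("block",onz(d,np.argwhere(o["mask"]).mean(0)[::-1],.044).round(3))
print("post top",tri((S,(360.5,192.5)),(D,(295.6,211.6))))
# plate corners from scene crop /2
for p in [(371,92),(443,163),(281,243),(218,157)]: print(onz(S,(180+p[0]/2,130+p[1]/2),.012).round(3))
for p in [(157,432),(266,450),(308,372),(208,357)]: print(onz(D,(160+p[0]/1.667,160+(p[1]-304)/1.667),.012).round(3))
# red/brass in wrist frame geometry
W=cam("wrist"); print("wrist axis",W["R"][:,2], "x",W["R"][:,0], W["xyz"]-r.read_state()["ee_pos"]); 
cr=[cv2.resize(d["img"][y-40:y+40,x-50:x+50,::-1],(400,320),interpolation=cv2.INTER_CUBIC) for d,x,y in((S,448,195),(D,220,266))]
cr2=[cv2.resize(d["img"][y-40:y+40,x-65:x+65,::-1],(400,246),interpolation=cv2.INTER_CUBIC) for d,x,y in((S,345,210),(D,297,218))]
cv2.imwrite("pics/c2.png",np.vstack([np.hstack(cr),np.hstack(cr2)]))
E
```

```text
scene 0.67 [438.9, 178.8] [ 45. 111.  99.] [0.5625 0.307  0.014 ]
scene 0.65 [448.5, 211.2] [ 44. 107.  95.] [0.685 0.266 0.014]
scene 0.64 [343.4, 213.6] [221. 193. 151.] [0.5962 0.0274 0.014 ]
scene 0.58 [420.3, 197.7] [ 47. 113.  99.] [0.6147 0.2221 0.014 ]
scene 0.56 [447.9, 193.2] [137. 100.  63.] [0.6246 0.3005 0.014 ]
block [ 0.597 -0.039  0.044]
side 0.77 [220.0, 266.1] [196. 138.  47.] [0.6246 0.3033 0.014 ]
side 0.67 [240.2, 276.9] [ 10. 159. 140.] [0.5619 0.3108 0.014 ]
side 0.63 [248.2, 248.0] [ 10. 155. 137.] [0.6116 0.2246 0.014 ]
side 0.62 [187.4, 270.6] [128.  58. 140.] [0.6724 0.3519 0.014 ]
side 0.46 [210.4, 251.4] [ 10. 156. 137.] [0.684  0.2687 0.014 ]
block [ 0.595 -0.041  0.044]
post top [0.57231862 0.07477126 0.04553347]
[0.486 0.128 0.012]
[0.642 0.159 0.012]
[ 0.692 -0.076  0.012]
[ 0.53  -0.104  0.012]
[0.627 0.174 0.012]
[0.471 0.137 0.012]
[ 0.515 -0.089  0.012]
[ 0.686 -0.054  0.012]
wrist axis [-0.2267229  -0.10861721 -0.96788379] x [ 4.30168585e-01 -9.02748412e-01  5.42361279e-04] [0.06201613 0.02844018 0.15078535]
```

View pics/c2.png

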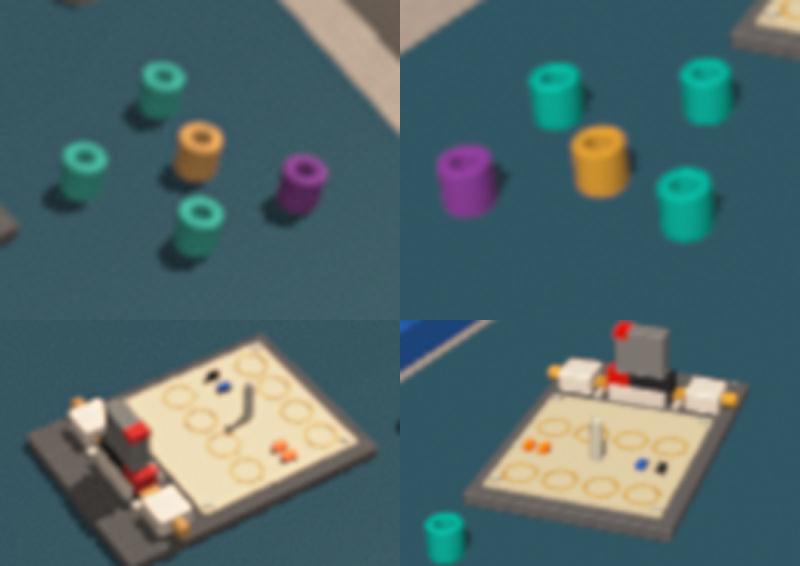

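The crop confirms it: the brass tube is in the middle, at world (0.625, 0.302). Its neighbours are 63 mm or more away, and the jig yaw is about 11.8°. Next I move over the spacer.

```bash
python3 -m pendant '[[0.029,-0.0262,0,0],[0.029,-0.0262,0,0],[0.029,-0.0262,0,0],[0.029,-0.0262,0,0],[0.029,-0.0262,0,0],[0.029,-0.0262,0,0],[0.029,-0.0262,0,0],[0.029,-0.0262,0,0]]' 0.58
python3 -m pendant '[[0.029,-0.0262,0,0],[0.029,-0.0262,0,0],[0.029,-0.0262,0,0],[0.029,-0.0262,0,0],[0.029,-0.0262,0,0],[0.029,-0.0262,0,0],[0.029,-0.0262,0,0],[0.029,-0.0262,0,0]]'
python3 -m pendant '[[0.029,-0.0262,0,0],[0.029,-0.0262,0,0],[0.029,-0.0262,0,0],[0.029,-0.0262,0,0],[0.029,-0.0262,0,0],[0.029,-0.0262,0.01,0.08],[0,0,0.03,0.08],[0,0,0.03,0.08]]'
python3 - <<'E'
from h import *
W=cam("wrist"); s=r.read_state(); print(s["time"],s["ee_pos"],R.from_quat(s["eef_rot"]).as_matrix().round(3),s["joint_positions"].round(2))
W2=cam("wrist")
m=hue(W2,8,28); n,l,st,c=cv2.connectedComponentsWithStats(m)
for i in range(1,n):
    if st[i,4]>80: print(st[i],c[i],onz(W2,c[i],.02))
cv2.imwrite("pics/w1.png",W2["img"][:,:,::-1])
E
```

```text
time: 2.22
ee_pos: [0.3885, -0.2734, 0.2338]
eef_rot: [0.975, 0.221, 0.0, 0.0]
ft_force: [1.1, 0.5, 0.6]
width: 0.0516
grip_force: 0.0
time: 2.88
ee_pos: [0.5079, 0.0156, 0.2339]
eef_rot: [0.975, 0.22, 0.0, 0.0]
ft_force: [0.6, -0.6, -0.7]
width: 0.0506
grip_force: 0.0
time: 3.55
ee_pos: [0.5971, 0.2345, 0.1632]
eef_rot: [0.995, 0.102, 0.001, -0.001]
ft_force: [0.6, -0.9, -0.8]
width: 0.0503
grip_force: 0.0
3.6 [0.59433196 0.23098193 0.15585272] [[ 0.981  0.196 -0.007]
 [ 0.196 -0.981 -0.002]
 [-0.007  0.001 -1.   ]] [ 0.03  0.49 -0.64  1.49  0.3   1.27 -2.01]
[242 136  32  28 588] [258.00170068 148.58333333] [0.62433202 0.30125356 0.02      ]
[563 159  18  14 202] [571.83663366 165.13861386] [ 0.67217011 -0.02401455  0.02      ]
[407 178  27  25 172] [420.13953488 188.61627907] [0.61629551 0.1259476  0.02      ]
[475 178  27  25 187] [488.06417112 188.43315508] [0.63078607 0.05449256 0.02      ]
[450 181  14   8 103] [456.31067961 184.38834951] [0.62831158 0.08941466 0.02      ]
[449 193  13   8  94] [454.85106383 196.30851064] [0.61545505 0.08675433 0.02      ]
[551 200  19  11 166] [560.48795181 205.59036145] [ 0.62817607 -0.0306431   0.02      ]
[214 230  20  51 569] [221.90158172 255.53427065] [0.49665138 0.32494681 0.02      ]
[405 230  23  51 567] [419.23809524 255.48148148] [0.54067887 0.10437837 0.02      ]
[ 226  287  318   17 4009] [392.77924669 296.7490646 ] [0.48251336 0.11977839 0.02      ]
```

View pics/w1.png

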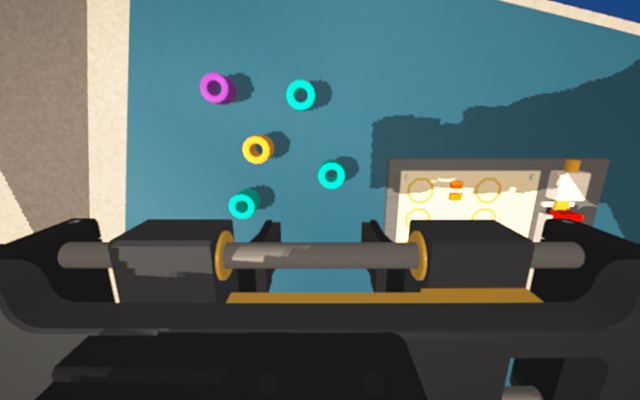

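The wrist view has the brass ring at (258,150), agreeing at (0.624, 0.301). The gripper hides what is directly below it, so I go down on this estimate.

```bash
python3 -m pendant '[[0.0145,-0.0212,0.03,0],[0.0145,-0.0212,0.03,0],[0.0145,-0.0213,0.03,0],[0,0,0,0],[0,0,0,0]]'
python3 - <<'E'
from h import *
s=r.read_state(); M=R.from_quat(s["eef_rot"]).as_matrix(); print(s["ee_pos"],(M.T@(np.array([.6245,.302,.017])-s["ee_pos"])).round(4),s["joint_positions"].round(2))
E
```

```text
time: 4.07
ee_pos: [0.6259, 0.3025, 0.0729]
eef_rot: [0.995, 0.104, -0.001, 0.0]
ft_force: [0.3, -1.5, 1.1]
width: 0.0504
grip_force: 0.0
[0.62588289 0.30249824 0.07286971] [-0.0013  0.0002  0.0559] [-0.11  0.68 -0.6   1.39  0.39  1.19 -2.12]
```

```bash
python3 -m pendant '[[-0.001,0,0.02,0],[0,0,0.02,0],[0,0,0.015,0],[0,0,0,0]]'
python3 -m pendant '[[0,0,0,0],[0,0,0,0],[0,0,0,0],[0,0,0,0]]' 0.2 20
python3 -m pendant '[[0,0,-0.02,0],[0,0,-0.03,0],[0,0,-0.03,0],[0,0,0,0]]'
```

```text
time: 4.4
ee_pos: [0.6254, 0.2994, 0.0175]
eef_rot: [0.995, 0.102, -0.001, 0.001]
ft_force: [-0.4, -1.1, -1.3]
width: 0.0508
grip_force: 0.0
time: 4.73
ee_pos: [0.6263, 0.3019, 0.0201]
eef_rot: [0.995, 0.102, 0.001, -0.0]
ft_force: [1.0, 0.5, -0.0]
width: 0.0319
grip_force: 0.0
time: 5.07
ee_pos: [0.6282, 0.3037, 0.1061]
eef_rot: [0.995, 0.102, 0.004, -0.002]
ft_force: [0.6, 1.3, 0.8]
width: 0.0267
grip_force: 20.0
```

```bash
python3 -m pendant '[[0,0,0,0]]'; python3 - <<'E'
from h import *
S=cam("scene");D=cam("side")
for k in range(3): s=r.read_state(); 
print(s["ee_pos"],s["width"],s["grip_force"])
p=[]
for d in(S,D):
    m=hue(d,10,24,110,60); n,l,st,c=cv2.connectedComponentsWithStats(m)
    for i in range(1,n):
        if st[i,4]>15: print(st[i],c[i].round(1))
    q=proj(d,s["ee_pos"])[0]; print("tcp px",q)
    x,y=q.astype(int); p.append(cv2.resize(d["img"][y-50:y+50,x-50:x+50,::-1],(400,400),interpolation=cv2.INTER_CUBIC))
cv2.imwrite("pics/g1.png",np.hstack(p))
E
```

```text
time: 5.15
ee_pos: [0.6267, 0.3025, 0.1014]
eef_rot: [0.995, 0.102, 0.002, -0.001]
ft_force: [0.0, -0.0, -0.5]
width: 0.027
grip_force: 20.0
[0.62527513 0.30136765 0.09811651] 0.02630629048639694 19.988553165458143
[ 539    0  101   64 1616] [595.5  24. ]
[323   9  10   5  17] [327.6  11.1]
[515   8  46  40 563] [537.3  27.5]
[492  10  13  11  73] [499.6  13.8]
[57 13  9  7 21] [60.7 16.4]
[71 14 10  6 18] [75.4 16.4]
[379  15  19  14 181] [387.  23.]
[225  26  10   5  19] [230.1  28.1]
[179  35   9   5  16] [183.1  36.9]
[ 566   43   74   63 1111] [604.2  73.5]
[ 500   55  140  157 4556] [580.8 123.7]
[ 54  86  18  31 216] [ 63.4 102.2]
[440 139   8   4  24] [443.5 140.5]
[449 140  28  23 126] [461.  149.2]
[447 165  12  14  97] [453.4 171.6]
[369 209   7   7  31] [372.1 212.1]
[336 235   6   6  27] [338.6 237.5]
[617 255  23  32 322] [628.8 269.9]
[367 300   4  13  19] [368.3 305.7]
[376 301   3  14  22] [377.  307.4]
[317 311   4   8  22] [318.5 314.5]
[325 312   5  16  49] [326.8 319.8]
[333 313   6  17  54] [335.4 320.9]
tcp px [452.28032977 168.34047156]
[631 127   9  26 134] [636.3 142.8]
[208 187  23  23  92] [218.  198.9]
[225 195   9   8  37] [229.3 197.8]
[320 199   5   5  20] [322.  201.2]
[336 201   6   6  28] [338.8 203.3]
[209 211   9   8  42] [213.3 213.9]
[272 216   9   6  36] [276.  218.7]
[211 228  13  19 156] [218.3 237.2]
tcp px [215.39306669 232.31949564]
```

View pics/g1.png

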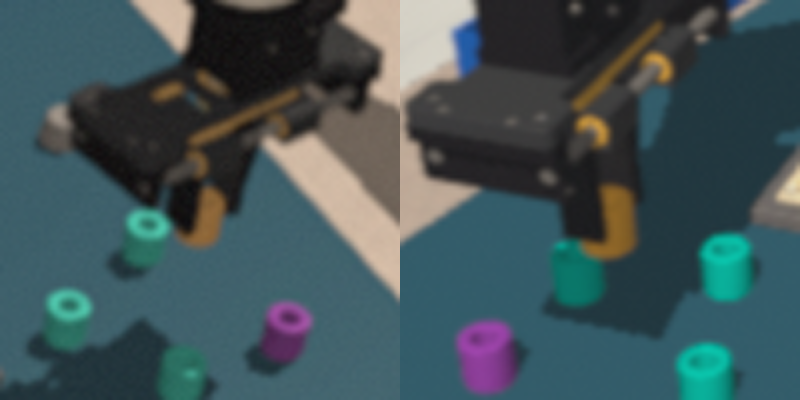

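```bash
python3 - <<'E'
from h import *
S=cam("scene");D=cam("side")
P=[r.read_state()["ee_pos"]]
for k in range(6): r.camera("side"); P.append(r.read_state()["ee_pos"])
P=np.array(P); t=P.mean(0); print(P.std(0),t)
obs=[]
for d,box in((S,(440,160,470,190)),(D,(205,222,235,255))):
    m=hue(d,10,24,110,50); x0,y0,x1,y1=box; k=np.zeros_like(m); k[y0:y1,x0:x1]=m[y0:y1,x0:x1]
    n,l,st,c=cv2.connectedComponentsWithStats(k); i=1+np.argmax(st[1:,4]); obs.append(st[i]); print(st[i])
a=np.linspace(0,2*np.pi,60)
def cyl(c,zb): return np.array([[c[0]+.014*np.cos(q),c[1]+.014*np.sin(q),z] for q in a for z in(zb,zb+.028)])
for off in (-.027,-.022,-.017):
    for d in(S,D):
        q=proj(d,cyl(t,t[2]+off)); print(off,q.min(0).round(1),q.max(0).round(1))
E
```

```text
[0.00016263 0.00015682 0.00033894] [0.62511549 0.30138499 0.09757773]
[446 166  12  14  96]
[212 229  13  18 154]
-0.027 [445.1 164.5] [457.9 180.2]
-0.027 [208.4 228.4] [223.7 247.3]
-0.022 [445.3 163. ] [458.2 178.7]
-0.022 [208.2 226.4] [223.5 245.3]
-0.017 [445.6 161.5] [458.6 177.2]
-0.017 [207.9 224.4] [223.3 243.3]
```

```bash
python3 -m pendant '[[-0.0177,0.0302,-0.006,0],[-0.0177,0.0302,-0.006,0],[-0.0177,0.0302,-0.006,0],[-0.0177,0.0302,-0.006,0],[-0.0177,0.0302,-0.006,0],[-0.0177,0.0302,-0.006,0],[-0.0177,0.0302,-0.006,0],[0,0,0,0]]'
python3 -m pendant '[[0,0,0,0],[0,0,0,0]]'
python3 - <<'E'
from h import *
W=cam("wrist");s=r.read_state();print(s["ee_pos"],s["width"])
cv2.imwrite("pics/w2.png",W["img"][:,:,::-1]); np.save("w2.npy",np.r_[W["xyz"],W["attitude"]])
c=W["img"][90:290,200:500,::-1]; cv2.imwrite("pics/w2c.png",cv2.resize(c,(800,533),interpolation=cv2.INTER_CUBIC))
print(proj(W,[[.572,.075,.055],[.572,.075,.015],[.596,-.04,.076]]))
E
```

```text
time: 6.32
ee_pos: [0.5467, 0.0615, 0.1413]
eef_rot: [0.995, 0.098, -0.0, 0.002]
ft_force: [1.1, -0.3, -2.0]
width: 0.0266
grip_force: 20.0
time: 6.48
ee_pos: [0.5473, 0.0698, 0.1408]
eef_rot: [0.995, 0.102, 0.0, -0.0]
ft_force: [0.8, 1.6, 0.4]
width: 0.027
grip_force: 20.0
[0.54727215 0.07060878 0.1406255 ] 0.026836731140043996
[[319.30791492 175.54478731]
 [319.48338955 168.41163896]
 [466.63571905 180.16494439]]
```

View pics/w2c.png

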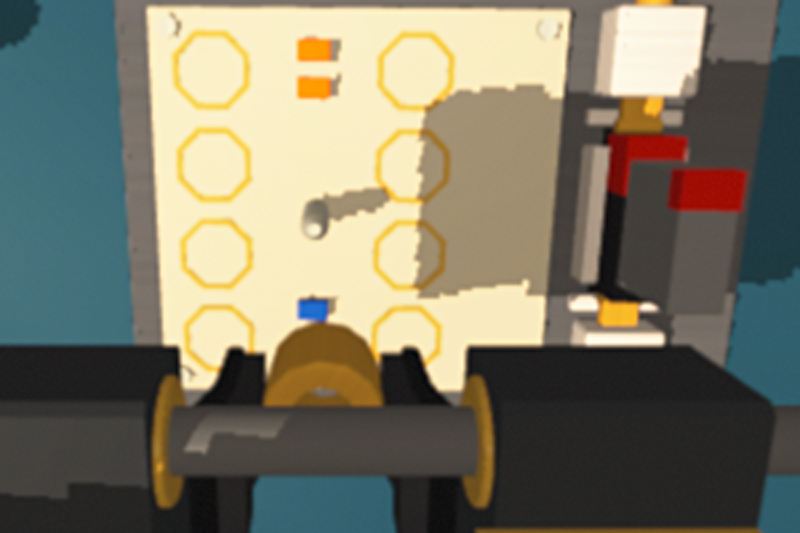

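```bash
cat >> h.py <<'E'
def near(d,f,xy,z):
    # px offset irrelevant helper: crop px -> world at height z
    return onz(d,xy,z)
E
python3 - <<'E'
from h import *
W=cam("wrist"); s=r.read_state(); t=s["ee_pos"]; M=R.from_quat(s["eef_rot"]).as_matrix(); print(t,np.degrees(np.arctan2(M[1,0],M[0,0])))
f=lambda x,y:(200+(x+.5)/2.667-.5,90+(y+.5)/2.665-.5)
top=onz(W,f(314,228),.055); base=onz(W,f(317,207),.015); print("post",top,base)
bc=[onz(W,f(*p),.015) for p in[(147,8),(571,10),(547,348),(163,348)]]; print("board",np.round(bc,4))
for i,j in((0,1),(1,2),(0,3)):
    v=bc[j]-bc[i]; print("edge",np.degrees(np.arctan2(v[1],v[0])),np.linalg.norm(v))
fc=[onz(W,f(*p),.076) for p in[(671,170),(746,170),(730,312),(668,314)]]; print("fin",np.round(fc,4),np.mean(fc,0))
for i,j in((0,1),(1,2),(0,3)):
    v=fc[j]-fc[i]; print("edge",np.degrees(np.arctan2(v[1],v[0])),np.linalg.norm(v))
a=np.linspace(0,6.28,73)
m=hue(W,10,26,110,50)[205:240,290:352]; ys,xs=np.nonzero(m); print("spacer px",xs.min()+290,xs.max()+290,ys.min()+205)
for dx in(-.003,-.0015,0,.0015):
    c=t+M@[dx,0,0]; q=proj(W,np.array([[c[0]+.014*np.cos(k),c[1]+.014*np.sin(k),t[2]-.026] for k in a])); print(dx,q.min(0),q.max(0))
E
```

```text
[0.54720035 0.07091334 0.14045736] 11.846303426902411
post [0.57187238 0.07751983 0.055     ] [0.57277683 0.07701752 0.015     ]
board [[ 0.63    0.1503  0.015 ]
 [ 0.6601  0.0032  0.015 ]
 [ 0.5363 -0.0238  0.015 ]
 [ 0.5051  0.1254  0.015 ]]
edge -78.43376769721606 0.15016583865252575
edge -167.72499355854495 0.12669692086534648
edge -168.73000253139386 0.1272955040074608
fin [[ 0.6137 -0.0202  0.076 ]
 [ 0.6183 -0.0417  0.076 ]
 [ 0.5762 -0.0518  0.076 ]
 [ 0.5717 -0.0333  0.076 ]] [ 0.59496764 -0.03677414  0.076     ]
edge -78.10068875905952 0.02197314754108445
edge -166.4898300955291 0.043247635827933235
edge -162.64434935585226 0.044027459360906795
spacer px 290 351 205
-0.003 [298.18453493 212.38608639] [339.06887919 250.60973409]
-0.0015 [298.13740567 210.25446545] [339.10412727 248.63303387]
0 [298.09011333 208.11411033] [339.13949549 246.64840412]
0.0015 [298.04265725 205.96497558] [339.17498432 244.65580375]
```

The crop shows the post top at about full-image (317,175) and its base at (319,167), giving the post at (0.572, 0.077). The fin is at (464,180), and the held spacer's lower rim is at (321,211). I align the spacer over the post and check from the other two cameras.

```bash
python3 -m pendant '[[0.014,-0.0016,0.02,0],[0.014,-0.0017,0.02,0],[0,0,0.01,0],[0,0,0,0],[0,0,0,0]]'
python3 - <<'E'
from h import *
S=cam("scene");D=cam("side"); s=r.read_state(); t=s["ee_pos"]; print(t)
a=np.linspace(0,6.28,60); p=[]
for d in(S,D):
    x,y=proj(d,[t[0],t[1],.055])[0].astype(int); print(x,y)
    k=d["img"].copy(); p.append(cv2.resize(k[y-25:y+25,x-25:x+25,::-1],(400,400),interpolation=cv2.INTER_CUBIC))
cv2.imwrite("pics/p1.png",np.hstack(p))
E
```

```text
time: 7.0
ee_pos: [0.5732, 0.0793, 0.0901]
eef_rot: [0.995, 0.103, -0.001, -0.0]
ft_force: [0.7, -0.1, -1.0]
width: 0.0266
grip_force: 20.0
[0.57405054 0.07881723 0.09146864]
362 189
293 208
```

View pics/p1.png

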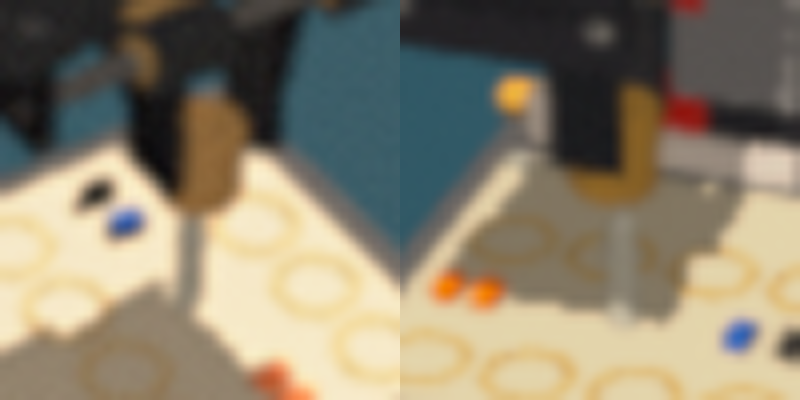

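```bash
python3 - <<'E'
from h import *
S=cam("scene");D=cam("side"); s=r.read_state(); t=s["ee_pos"]; a=np.linspace(0,6.28,90)
for n,d,x0,y0 in(("scene",S,362-25,189-25),("side",D,293-25,208-25)):
    g=d["img"].astype(int); 
    sat=(g[:,:,0]-g[:,:,2])
    rows=range(y0+11,y0+27) 
    for yy in list(range(y0+11,y0+26,2)): print(n,yy,"R-B",sat[yy,x0+20:x0+34].tolist())
    for yy in range(y0+27,y0+40,3): print(n,yy,"gray",g[yy,x0+18:x0+34].sum(1).tolist())
    print("x start",x0+20,x0+18)
    for z in(.055,.045,.03,.015): print("post@t",z,proj(d,[t[0],t[1],z])[0].round(2))
    for z in(t[2]-.026,t[2]-.015): 
        q=proj(d,np.c_[t[0]+.014*np.cos(a),t[1]+.014*np.sin(a),0*a+z]); print("ring@t",z.round(3),q.min(0).round(1),q.max(0).round(1))
    b=proj(d,t); print("dpx/dx",proj(d,t+[.001,0,0])-b,"dpx/dy",proj(d,t+[0,.001,0])-b)
E
```

```text
scene 175 R-B [0, 1, 2, 4, 4, 9, 11, 13, 13, 6, 1, 2, 2, 1]
scene 177 R-B [-1, 8, 30, 59, 78, 82, 80, 75, 67, 52, 27, 9, 2, 1]
scene 179 R-B [1, 7, 31, 61, 80, 84, 81, 81, 79, 75, 61, 28, 4, 1]
scene 181 R-B [-1, 4, 27, 57, 78, 84, 83, 82, 82, 79, 61, 31, 9, 4]
scene 183 R-B [2, 7, 32, 60, 79, 85, 86, 84, 82, 70, 59, 58, 55, 43]
scene 185 R-B [0, 6, 34, 61, 79, 85, 83, 83, 78, 69, 68, 54, 48, 52]
scene 187 R-B [26, 27, 51, 70, 81, 83, 83, 82, 79, 75, 80, 64, 58, 56]
scene 189 R-B [63, 62, 70, 79, 82, 82, 85, 80, 73, 75, 67, 63, 67, 73]
scene 191 gray [579, 662, 672, 625, 517, 402, 393, 463, 557, 601, 650, 675, 683, 679, 677, 676]
scene 194 gray [676, 681, 673, 623, 483, 392, 405, 500, 610, 646, 638, 633, 640, 648, 652, 645]
scene 197 gray [680, 679, 676, 622, 485, 389, 418, 552, 661, 680, 678, 677, 676, 673, 672, 660]
scene 200 gray [429, 418, 442, 449, 399, 384, 442, 578, 662, 680, 680, 677, 677, 676, 671, 649]
scene 203 gray [388, 385, 382, 383, 384, 417, 527, 641, 678, 683, 680, 678, 679, 675, 678, 679]
x start 357 355
post@t 0.055 [362.04 189.77]
post@t 0.045 [361.91 192.63]
post
[... 807 characters left out ...]
5, 382, 383, 358, 345, 341, 344, 343]
side 213 gray [314, 318, 327, 316, 310, 317, 328, 332, 355, 375, 370, 335, 312, 318, 335, 342]
side 216 gray [341, 341, 331, 318, 317, 323, 330, 336, 358, 374, 370, 343, 320, 319, 327, 319]
side 219 gray [347, 347, 347, 344, 343, 342, 340, 344, 376, 409, 406, 368, 344, 343, 344, 342]
side 222 gray [607, 606, 600, 580, 568, 566, 560, 537, 535, 547, 528, 458, 424, 420, 423, 451]
x start 288 286
post@t 0.055 [293.77 208.87]
post@t 0.045 [293.86 212.39]
post@t 0.03 [293.99 217.63]
post@t 0.015 [294.11 222.79]
ring@t 0.066 [287.9 202.2] [299.5 207.9]
ring@t 0.077 [287.8 198.3] [299.4 204. ]
dpx/dx [[-0.35627879 -0.09687333]] dpx/dy [[-0.21759348  0.1734583 ]]
```

Relative to the held spacer, the scene and side views put the post about (-3, -1) mm away. I correct by most of that and go down while watching the forces.

```bash
python3 -m pendant '[[-0.0026,0,0,0],[0,0,0.005,0],[0,0,0.005,0],[0,0,0.005,0],[0,0,0,0],[0,0,0,0]]'
python3 -m pendant '[[0,0,0.003,0],[0,0,0.003,0],[0,0,0.003,0],[0,0,0,0]]'
```

```text
time: 7.7
ee_pos: [0.571, 0.0778, 0.075]
eef_rot: [0.995, 0.102, -0.0, -0.0]
ft_force: [0.0, 0.2, -0.6]
width: 0.0265
grip_force: 20.0
time: 8.03
ee_pos: [0.571, 0.0778, 0.0658]
eef_rot: [0.995, 0.102, -0.0, 0.0]
ft_force: [0.0, -0.0, -0.7]
width: 0.0268
grip_force: 20.0
```

```bash
python3 -m pendant '[[0,0,0.008,0],[0,0,0.008,0],[0,0,0.004,0],[0,0,0,0],[0,0,0,0]]'
python3 -m pendant '[[0,0,0.002,0],[0,0,0.002,0],[0,0,0.001,0],[0,0,0,0]]'
```

```text
time: 8.45
ee_pos: [0.5711, 0.0779, 0.0461]
eef_rot: [0.995, 0.102, -0.0, -0.0]
ft_force: [-0.2, 0.1, 0.3]
width: 0.0267
grip_force: 20.0
time: 8.78
ee_pos: [0.5717, 0.0779, 0.0418]
eef_rot: [0.995, 0.102, 0.0, 0.0]
ft_force: [-0.4, -0.2, 1.7]
width: 0.0268
grip_force: 20.0
```

```bash
python3 -m pendant '[[0,0,0.001,0],[0,0,0.001,0],[0,0,0,0]]'
python3 -m pendant '[[0,0,0,0],[0,0,0,0],[0,0,0,0],[0,0,0,0],[0,0,0,0]]' 0.55
python3 -m pendant '[[0,0,0,0],[0,0,-0.03,0],[0,0,-0.035,0],[-0.02,0,-0.035,0],[-0.02,0.02,-0.01,0],[0,0,0,0],[0,0,0,0]]'
python3 - <<'E'
from h import *
S=cam("scene");D=cam("side");W=cam("wrist"); s=r.read_state(); t=s["ee_pos"]; print(t); p=[]
for d in(S,D):
    x,y=proj(d,[.571,.0778,.04])[0].astype(int); p.append(cv2.resize(d["img"][y-25:y+25,x-25:x+25,::-1],(300,300),interpolation=cv2.INTER_CUBIC))
w=cv2.resize(W["img"][90:290,200:500,::-1],(450,300),interpolation=cv2.INTER_CUBIC)
o=np.zeros((600,600,3),np.uint8); o[:300]=np.hstack(p); o[300:,:450]=w
cv2.imwrite("pics/s1.png",o); a=np.linspace(0,6.28,90)
for d,n in((S,"scene"),(D,"side")):
    m=hue(d,10,24,110,50); q=proj(d,np.array([[.572+.014*np.cos(k),.0778+.014*np.sin(k),z] for k in a for z in(.015,.043)])); lo=q.min(0).astype(int)-4;hi=q.max(0).astype(int)+4
    print(n,q.min(0),q.max(0))
    for o in r.outline_of("spacer",n):
        if lo[0]<o["bbox"][0]<hi[0]: print(o["score"],o["bbox"])
E
```

```text
time: 9.03
ee_pos: [0.5722, 0.0777, 0.0413]
eef_rot: [0.995, 0.102, 0.001, 0.0]
ft_force: [-4.8, -1.7, 16.4]
width: 0.027
grip_force: 20.0
time: 9.45
ee_pos: [0.5712, 0.0778, 0.0393]
eef_rot: [0.995, 0.102, -0.0, 0.0]
ft_force: [-0.3, 0.8, 0.2]
width: 0.0465
grip_force: 0.0
time: 10.03
ee_pos: [0.5364, 0.0487, 0.1504]
eef_rot: [0.995, 0.101, 0.001, 0.001]
ft_force: [0.1, -0.2, -0.0]
width: 0.0479
grip_force: 0.0
[0.53614344 0.05069083 0.14885356]
scene [355.50548774 188.91697109] [366.7909905  204.38067802]
0.5 [360.3, 198.2, 15.8, 11.9]
side [289.10263537 210.31013255] [300.68672382 225.92030548]
0.47 [295.4, 216.6, 11.0, 11.9]
```

View pics/s1.png

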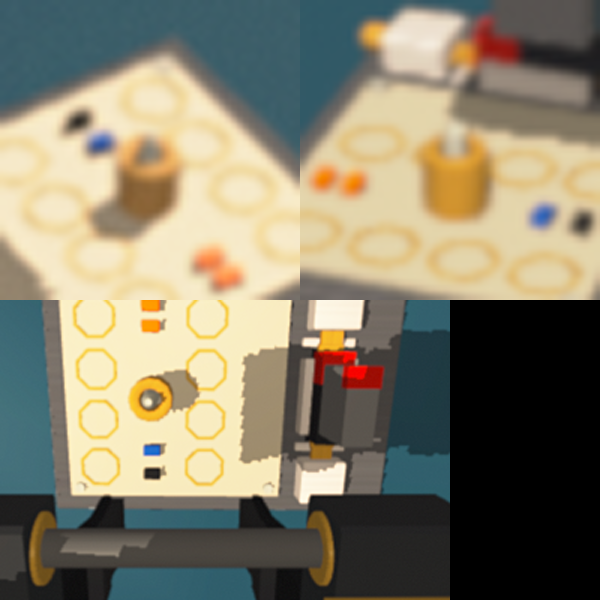

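The scene and side views show the spacer seated on the board, with about 12 mm of post above it. Post and fin measurements agree: the slot centre is at about (0.5951, -0.0368) with yaw 11.7°.

Since the tool can only turn about its own z, I'll rock the block in these steps:
1. Straddle the fin along x.
2. Push its red face up and towards the plain end.
3. Square it up by closing the parallel jaws across x.
4. Regrip across y for the lift.

```bash
python3 -c "
from bench import r; print(r.read_state()['joint_positions'].round(3))"
python3 -m pendant '[[0.010,0.0244,0,0],[0.010,0.0244,0,0],[0.010,0.0244,0,0],[0.010,0.0244,0.015,0],[0,0,0,0.12],[0,0,0,0]]' 0.75
python3 -c "
from bench import r; s=r.read_state(); print(s['joint_positions'].round(3),s['eef_rot'],s['ee_pos'])"
```

```text
[ 0.381  0.273 -0.642  1.769  0.176  1.159 -1.679]
time: 10.78
ee_pos: [0.5952, -0.0383, 0.1326]
eef_rot: [0.999, 0.039, -0.001, -0.0]
ft_force: [-0.5, -0.1, 0.3]
width: 0.0651
grip_force: 0.0
[ 0.43   0.402 -0.55   1.637  0.223  1.169 -1.666] [ 9.99252311e-01  3.86356462e-02 -1.37296995e-03 -4.69344935e-04] [ 0.59521055 -0.03825147  0.13263821]
```

```bash
python3 -m pendant '[[0,0,0,0.121],[0,0,0,0.121],[0,0,0,0.121],[0,0,0,0.121],[0,0,0,0.121],[0,0,0,0.121]]'
python3 -m pendant '[[0,0,0,0.121],[0,0,0,0.121],[0,0,0,0.121],[0,0,0,0.121],[0,0,0,0.121],[0,0,0,0.121],[0,0,0,0],[0,0,0,0]]'
cat >> h.py <<'E'
A=np.radians(11.7); JX=np.array([np.cos(A),np.sin(A),0]); JY=np.array([-np.sin(A),np.cos(A),0]); SLOT=np.array([.5951,-.0368,.012])
def J(x,y,z): return SLOT+JX*x+JY*y+np.array([0,0,z])
def jig(p): d=np.asarray(p)-SLOT; return np.array([d@JX,d@JY,d[2]])*1000
def stat():
    s=r.read_state(); M=R.from_quat(s["eef_rot"]).as_matrix(); print("t",round(s["time"],2),"tcp in jig mm",jig(s["ee_pos"]).round(1),"yaw",np.degrees(np.arctan2(M[1,0],M[0,0])).round(1),"F jig",np.round([s["ft_force"]@JX,s["ft_force"]@JY,s["ft_force"][2]],1),"w",round(s["width"],4)); return s
E
python3 - <<'E'
from h import *
s=stat(); print(s["joint_positions"].round(2))
W=cam("wrist"); cv2.imwrite("pics/w3.png",W["img"][:,:,::-1])
for p in[(22,9,64),(22,-9,64),(-22,-9,64),(-22,9,64),(0,0,64)]: print(p,proj(W,J(*[v/1000 for v in p]))[0].round(1))
m=cv2.inRange(cv2.cvtColor(W["img"],cv2.COLOR_RGB2HSV),(0,150,60),(5,255,255))|cv2.inRange(cv2.cvtColor(W["img"],cv2.COLOR_RGB2HSV),(175,150,60),(180,255,255)); n,l,st,c=cv2.connectedComponentsWithStats(m)
print([(st[i].tolist(),c[i].round(1).tolist()) for i in range(1,n) if st[i,4]>60])
E
```

```text
time: 11.28
ee_pos: [0.5952, -0.0354, 0.1346]
eef_rot: [0.949, -0.315, -0.0, -0.0]
ft_force: [0.7, 0.1, 0.3]
width: 0.0652
grip_force: 0.0
time: 11.95
ee_pos: [0.5902, -0.0353, 0.122]
eef_rot: [0.859, -0.513, -0.012, 0.008]
ft_force: [0.1, 0.8, 0.4]
width: 0.0654
grip_force: 0.0
t 11.95 tcp in jig mm [ -4.5   2.4 110. ] yaw -61.7 F jig [0.3 0.7 0.4] w 0.0654
[-0.22  0.37  0.24  1.67 -0.09  1.14 -2.6 ]
(22, 9, 64) [282.3 217.5]
(22, -9, 64) [288.5 195.2]
(-22, -9, 64) [345.5 211.1]
(-22, 9, 64) [338.3 232.6]
(0, 0, 64) [313.9 214.3]
[([281, 175, 28, 44, 671], [293.7, 197.2])]
```

```bash
python3 -m pendant '[[0,0,0,-0.12],[0,0,0,-0.12],[0,0,0,-0.12],[0,0,0,-0.12],[0,0,0,-0.12],[0,0,0,-0.12],[0,0,0,-0.12],[0,0,0,-0.12]]'
python3 -m pendant '[[0,0,0,-0.12],[0,0,0,-0.12],[0,0,0,-0.12],[0,0,0,-0.12],[0,0,0,-0.12],[0,0,0,-0.12],[0,0,0,-0.12],[0,0,0,-0.12]]'
python3 -m pendant '[[0,0,0,-0.12],[0,0,0,-0.12],[0,0,0,-0.12],[0,0,0,-0.12],[0,0,0,-0.12],[0,0,0,-0.12],[0,0,0,0],[0,0,0,0]]'
python3 - <<'E'
from h import *
s=stat(); print(s["joint_positions"].round(2))
E
```

```text
time: 12.67
ee_pos: [0.5903, -0.0379, 0.1225]
eef_rot: [0.998, -0.058, -0.014, 0.001]
ft_force: [0.3, -0.3, -0.2]
width: 0.0653
grip_force: 0.0
time: 13.33
ee_pos: [0.5903, -0.0379, 0.1228]
eef_rot: [0.912, 0.41, -0.012, -0.006]
ft_force: [0.3, 0.7, -0.1]
width: 0.065
grip_force: 0.0
time: 14.0
ee_pos: [0.5903, -0.0382, 0.1227]
eef_rot: [0.713, 0.701, -0.01, -0.009]
ft_force: [-0.6, -0.4, -0.8]
width: 0.0652
grip_force: 0.0
t 14.0 tcp in jig mm [ -4.9  -0.4 110.7] yaw 89.0 F jig [-0.7 -0.3 -0.8] w 0.0652
[ 0.13  0.37 -0.17  1.65  0.07  1.15 -0.08]
```

Joint 7 hit its stop, so I turned the other way. That left the tool tilted about 1.5° in the slot's plane, with the tips towards the plain end, which is harmless here. I finish the turn and straddle the fin.

```bash
python3 -m pendant '[[0,0,0,-0.111],[0,0,0,-0.111],[0,0.005,0,0],[0,0,0,0],[0,0,0,0]]'
python3 - <<'E'
from h import *
s=stat(); M=R.from_quat(s["eef_rot"]).as_matrix(); print("tool z in jig",M[:,2]@JX,M[:,2]@JY)
W=cam("wrist"); 
g=[proj(W,J(*[v/1000 for v in p]))[0].round(1).tolist() for p in[(22,9,64),(22,-9,64),(-22,-9,64),(-22,9,64)]]; print(g)
c=W["img"][90:290,170:470,::-1]; cv2.imwrite("pics/w4.png",cv2.resize(c,(750,500),interpolation=cv2.INTER_CUBIC))
E
```

```text
time: 14.42
ee_pos: [0.5954, -0.0368, 0.1222]
eef_rot: [0.632, 0.775, -0.009, -0.01]
ft_force: [-0.1, -0.9, 0.4]
width: 0.0653
grip_force: 0.0
t 14.42 tcp in jig mm [ 3.000e-01 -1.000e-01  1.102e+02] yaw 101.6 F jig [-0.3 -0.9  0.4] w 0.0653
tool z in jig -0.027367964296569795 0.004527445927987876
[[351.6, 205.3], [350.9, 228.1], [293.0, 227.7], [292.4, 205.0]]
```

View pics/w4.png

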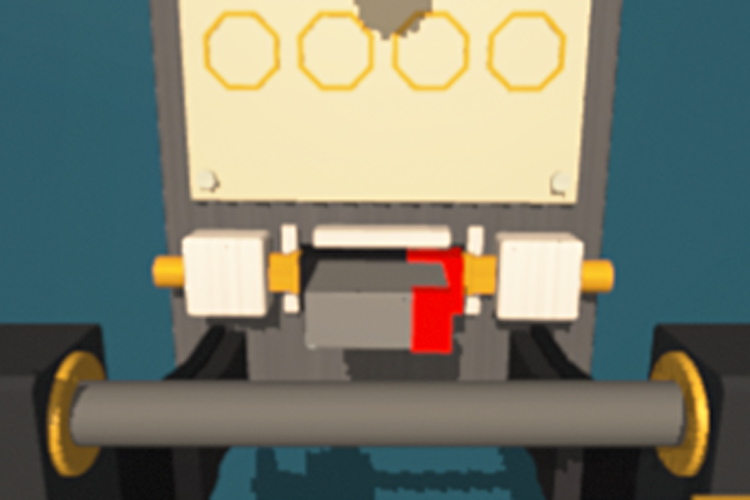

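The view shows the fin top at full pixels (292–350, 206–230), within 1 mm of the prediction. I go down astride it and approach the red face.

```bash
python3 -m pendant '[[0,0,0.017,0],[0,0,0.017,0],[0,0,0.0165,0],[0,0,0,0],[0,-0.004,0,0],[0,-0.004,0,0],[0,0,0,0]]'
python3 -c "
from h import *
stat()"
python3 -m pendant '[[0,-0.0015,0,0],[0,-0.0015,0,0],[0,-0.001,0,0],[0,0,0,0]]'
python3 -c "
from h import *
stat()"
```

```text
time: 15.05
ee_pos: [0.5859, -0.039, 0.0731]
eef_rot: [0.631, 0.776, -0.009, -0.01]
ft_force: [1.7, -0.4, -0.1]
width: 0.0654
grip_force: 0.0
t 15.05 tcp in jig mm [-9.5 -0.3 61.1] yaw 101.8 F jig [ 1.5 -0.7 -0.1] w 0.0654
time: 15.38
ee_pos: [0.5831, -0.0393, 0.073]
eef_rot: [0.63, 0.776, -0.008, -0.009]
ft_force: [3.2, 0.9, 2.1]
width: 0.0654
grip_force: 2.0
t 15.38 tcp in jig mm [-12.3  -0.1  61. ] yaw 101.9 F jig [3.3 0.2 2.1] w 0.0654
```

```bash
python3 -m pendant '[[0,-0.001,0,0],[0,-0.0015,-0.001,0],[0,-0.0015,-0.001,0],[0,-0.0015,-0.0015,0],[0,0,0,0]]'
python3 - <<'E'
from h import *
stat()
D=cam("side"); W=cam("wrist"); cv2.imwrite("pics/x.png",W["img"][:,:,::-1]); 
m=cv2.inRange(cv2.cvtColor(D["img"],cv2.COLOR_RGB2HSV),(0,150,60),(5,255,255))|cv2.inRange(cv2.cvtColor(D["img"],cv2.COLOR_RGB2HSV),(174,150,60),(180,255,255)); n,l,st,c=cv2.connectedComponentsWithStats(m)
print([(st[i].tolist(),c[i].round(1).tolist()) for i in range(1,n) if st[i,4]>10])
E
```

```text
time: 15.8
ee_pos: [0.5785, -0.0403, 0.077]
eef_rot: [0.63, 0.776, -0.008, -0.009]
ft_force: [5.8, 1.5, 5.0]
width: 0.0653
grip_force: 3.0
t 15.8 tcp in jig mm [-17.   -0.1  65. ] yaw 101.9 F jig [6.  0.3 5. ] w 0.0653
[([431, 148, 38, 7, 184], [452.1, 150.2]), ([303, 177, 7, 6, 31], [305.7, 179.5]), ([300, 191, 8, 8, 47], [303.1, 195.3]), ([86, 313, 4, 4, 12], [87.6, 314.2])]
```

```bash
python3 -m pendant '[[0,-0.0010,-0.0018,0],[0,-0.0015,-0.0016,0],[0,-0.0015,-0.0014,0],[0,-0.0015,-0.0014,0],[0,0,0,0],[0,0,0,0]]'
python3 - <<'E'
from h import *
stat()
D=cam("side"); S=cam("scene")
for d,rd in((D,"side"),(S,"scene")):
    for nm,p in(("redfin",(19,9,64)),):
        for th in (0,4,6,8,10,12):
            a=np.radians(th); f=lambda x,y,z:J((-33+(x+32)*np.cos(a)-z*np.sin(a))/1000,y/1000,((x+32)*np.sin(a)+z*np.cos(a))/1000)
            q=proj(d,[f(22,9,64),f(22,-9,64),f(32,10,0),f(32,10,24),f(-22,9,64)]).round(1).tolist(); print(rd,th,q)
    m=cv2.inRange(cv2.cvtColor(d["img"],cv2.COLOR_RGB2HSV),(0,150,60),(5,255,255))|cv2.inRange(cv2.cvtColor(d["img"],cv2.COLOR_RGB2HSV),(174,150,60),(180,255,255)); n,l,st,c=cv2.connectedComponentsWithStats(m)
    print([(st[i].tolist(),c[i].round(1).tolist()) for i in range(1,n) if st[i,4]>10 and 280<c[i][0]<360])
p=[cv2.resize(d["img"][y-35:y+35,x-50:x+50,::-1],(800,560),interpolation=cv2.INTER_CUBIC)[:, :] for d,x,y in((D,312,190),)]
cv2.imwrite("pics/t1.png",p[0])
E
```

```text
time: 16.4
ee_pos: [0.5721, -0.0418, 0.0826]
eef_rot: [0.63, 0.776, -0.009, -0.01]
ft_force: [4.3, 0.6, 5.6]
width: 0.0654
grip_force: 3.1
t 16.4 tcp in jig mm [-23.6  -0.2  70.6] yaw 101.9 F jig [ 4.3 -0.3  5.6] w 0.0654
side 0 [[301.0, 181.3], [303.2, 178.4], [297.7, 202.1], [297.5, 194.3], [317.0, 183.5]]
side 4 [[302.6, 180.3], [304.8, 177.4], [297.7, 200.6], [298.1, 192.9], [318.6, 183.6]]
side 6 [[303.5, 179.8], [305.6, 176.9], [297.8, 199.9], [298.5, 192.3], [319.4, 183.6]]
side 8 [[304.4, 179.4], [306.5, 176.5], [297.8, 199.2], [298.9, 191.6], [320.3, 183.7]]
side 10 [[305.3, 179.0], [307.4, 176.1], [297.9, 198.5], [299.3, 191.0], [321.1, 183.9]]
side 12 [[306.2, 178.6], [308.3, 175.8], [298.1, 197.8], [299.7, 190.4], [321.9, 184.0]]
[([306, 176, 7, 6, 32], [308.7, 178.5]), ([300, 188, 9, 11, 61], [303.7, 193.9])]
scene 0 [[329.4, 204.6], [323.0, 207.5], [332.2, 225.1], [332.1, 218.5], [319.9, 193.8]]
scene 4 [[328.4, 202.4], [321.9, 205.2], [332.2, 223.9], [331.7, 216.7], [318.9, 192.6]]
scene 6 [[327.8, 201.3], [321.4, 204.1], [332.1, 223.2], [331.5, 215.9], [318.4, 192.0]]
scene 8 [[327.3, 200.2], [320.9, 203.1], [332.0, 222.5], [331.2, 215.0], [317.9, 191.5]]
scene 10 [[326.7, 199.1], [320.3, 202.0], [332.0, 221.8], [331.0, 214.1], [317.5, 191.0]]
scene 12 [[326.1, 198.1], [319.7, 200.9], [331.9, 221.1], [330.7, 213.2], [317.0, 190.4]]
[([317, 199, 4, 5, 16], [318.8, 200.8]), ([318, 213, 12, 10, 81], [324.1, 217.3])]
```

View pics/t1.png

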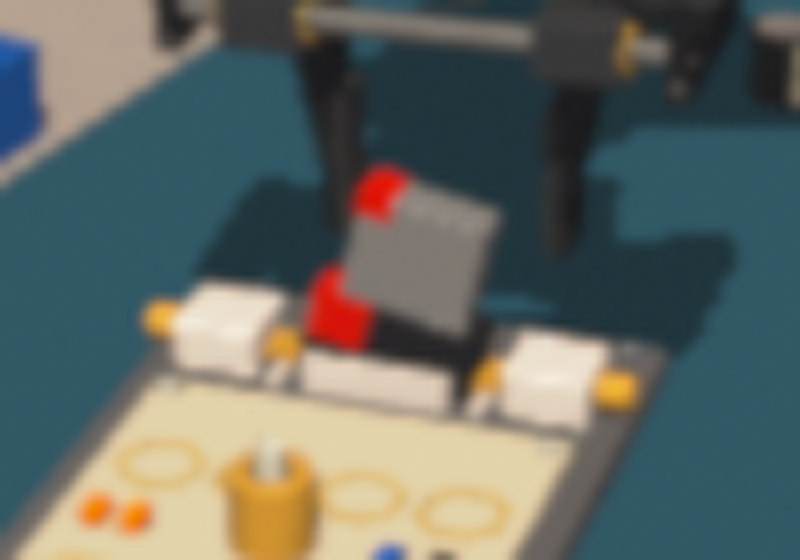

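The side view shows the block tipped about 10–11° with the red end up and the plain end down. I back the finger off so the red end settles on its nose, then check.

```bash
python3 -m pendant '[[0,0.002,0,0],[0,0.003,0,0],[0,0.004,0,0],[0,0.005,0,0],[0,0,0,0],[0,0,0,0]]'
python3 - <<'E'
from h import *
stat()
D=cam("side"); S=cam("scene")
red=lambda d:cv2.inRange(cv2.cvtColor(d["img"],cv2.COLOR_RGB2HSV),(0,150,60),(5,255,255))|cv2.inRange(cv2.cvtColor(d["img"],cv2.COLOR_RGB2HSV),(174,150,60),(180,255,255))
for d in(D,S):
    n,l,st,c=cv2.connectedComponentsWithStats(red(d))
    print([(st[i].tolist(),c[i].round(1).tolist()) for i in range(1,n) if st[i,4]>10 and 280<c[i][0]<360])
import cv2 as c2
old=c2.imread("pics/side0.png")[:,:,::-1]; n,l,st,c=cv2.connectedComponentsWithStats(red({"img":np.ascontiguousarray(old)})); print("start side",[(st[i].tolist(),c[i].round(1).tolist()) for i in range(1,n) if st[i,4]>10 and 280<c[i][0]<360])
old=c2.imread("pics/scene0.png")[:,:,::-1]; n,l,st,c=cv2.connectedComponentsWithStats(red({"img":np.ascontiguousarray(old)})); print("start scene",[(st[i].tolist(),c[i].round(1).tolist()) for i in range(1,n) if st[i,4]>10 and 280<c[i][0]<360])
E
```

```text
time: 17.0
ee_pos: [0.5848, -0.0388, 0.081]
eef_rot: [0.63, 0.776, -0.01, -0.011]
ft_force: [-0.3, -0.5, 1.0]
width: 0.0652
grip_force: 0.0
t 17.0 tcp in jig mm [-10.5   0.1  69. ] yaw 101.9 F jig [-0.4 -0.4  1. ] w 0.0652
[([304, 176, 7, 7, 31], [306.7, 178.9]), ([299, 189, 9, 10, 54], [302.8, 194.4])]
[([319, 201, 5, 5, 24], [321.1, 202.9]), ([319, 214, 11, 11, 79], [324.9, 218.6])]
start side [([301, 179, 6, 5, 22], [303.7, 181.0]), ([299, 192, 8, 7, 33], [302.2, 196.0])]
start scene [([320, 204, 8, 6, 36], [323.7, 206.4]), ([320, 218, 11, 8, 54], [325.4, 220.6])]
```

The red end settled at about 8°, propped on its nose: the side red centroid went from 303.7 at the start to 308.7 at the peak and is now 306.7. Now I rock it back. The plain-side finger pushes the fin towards +x so the red end bears on its plunger and housing, then moves up in an arc so the plain end rises.

```bash
python3 -m pendant '[[0,0.0015,0.003,0],[0,0,0,0],[0,0,0,0]]' 0.6 20
python3 -m pendant '[[0,0.002,0,0],[0,0.002,0,0],[0,0.002,0,0],[0,0.002,0,0],[0,0,0,0]]'
python3 -c "
from h import *
stat()"
python3 -m pendant '[[0,0.002,0,0],[0,0.002,0,0],[0,0.002,0,0],[0,0,0,0]]'
cat >> h.py <<'E'
def red(d):
    hs=cv2.cvtColor(d["img"],cv2.COLOR_RGB2HSV); m=cv2.inRange(hs,(0,150,60),(5,255,255))|cv2.inRange(hs,(174,150,60),(180,255,255)); n,l,st,c=cv2.connectedComponentsWithStats(m)
    return [(st[i].tolist(),c[i].round(1).tolist()) for i in range(1,n) if st[i,4]>8 and 280<c[i][0]<360 and c[i][1]<240]
E
python3 -c "
from h import *
stat(); print(red(cam('side')),red(cam('scene')))"
```

```text
time: 17.35
ee_pos: [0.5863, -0.0386, 0.0783]
eef_rot: [0.63, 0.776, -0.01, -0.011]
ft_force: [-0.1, -0.3, 0.6]
width: 0.0548
grip_force: 0.0
time: 17.77
ee_pos: [0.5942, -0.0371, 0.0783]
eef_rot: [0.63, 0.776, -0.01, -0.011]
ft_force: [-4.7, -1.1, 3.7]
width: 0.052
grip_force: 2.4
t 17.77 tcp in jig mm [-0.9 -0.1 66.3] yaw 101.8 F jig [-4.8 -0.1  3.7] w 0.052
time: 18.1
ee_pos: [0.597, -0.0372, 0.0781]
eef_rot: [0.631, 0.776, -0.013, -0.013]
ft_force: [-18.8, -4.5, 17.6]
width: 0.0524
grip_force: 10.2
t 18.1 tcp in jig mm [ 1.8 -0.7 66.1] yaw 101.8 F jig [-19.3  -0.5  17.6] w 0.0524
[([301, 176, 7, 7, 31], [304.2, 178.8]), ([297, 189, 9, 10, 53], [300.7, 194.3])] [([320, 204, 5, 4, 16], [322.4, 205.4]), ([320, 216, 12, 10, 78], [326.3, 220.3])]
```

```bash
python3 -m pendant '[[0,0,-0.002,0],[0,0,-0.002,0],[0,0.0015,-0.002,0],[0,0,0,0]]'
python3 -c "
from h import *
stat(); print(red(cam('side')),red(cam('scene')))"
```

```text
time: 18.53
ee_pos: [0.6019, -0.0356, 0.0847]
eef_rot: [0.63, 0.776, -0.01, -0.01]
ft_force: [-0.6, -0.3, 0.1]
width: 0.0524
grip_force: 0.1
t 18.53 tcp in jig mm [ 6.9 -0.2 72.7] yaw 101.8 F jig [-0.6 -0.2  0.1] w 0.0524
[([299, 175, 7, 6, 30], [301.7, 177.4]), ([298, 189, 9, 9, 55], [301.7, 193.8])] [([321, 203, 6, 7, 27], [324.0, 205.9]), ([319, 216, 12, 9, 65], [325.0, 219.5])]
```

```bash
python3 - <<'E'
from h import *
D=cam("side");S=cam("scene")
p=[cv2.resize(d["img"][y-25:y+25,x-30:x+30,::-1],(400,333),interpolation=cv2.INTER_CUBIC) for d,x,y in((D,312,190),(S,325,212))]
cv2.imwrite("pics/t2.png",np.hstack(p))
E
```

```text
(no output)
```

View pics/t2.png

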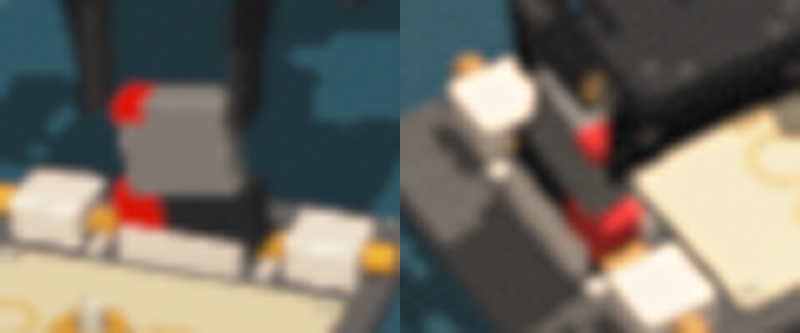

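The view shows the block rocked back: the plain end is up out of the slot, the red end is low, and the fin leans slightly towards red between the fingers. I now estimate the block pose numerically.

```bash
cat >> h.py <<'E'
HOME={"side":[[303.7,181.0],[302.2,196.0]],"scene":[[323.7,206.4],[325.4,220.6]]}
PT={"side":[(19,9,61),(28,10,16)],"scene":[(20,0,62),(30,0,18)]}
def blockpose(show=True):
    ob=[];ds={n:cam(n) for n in("side","scene")}
    for n,d in ds.items():
        b=sorted(red(d),key=lambda q:q[1][1]); print(n,b)
        for i in(0,1):
            if len(b)==2: ob.append((n,i,np.array(b[i][1])-HOME[n][i]))
    def P(p,x,z,a): c,s=np.cos(a),np.sin(a); return J((x+p[0]*c-p[2]*s)/1000,p[1]/1000,(z+p[0]*s+p[2]*c)/1000)
    def f(v):
        e=[]
        for n,i,o in ob:
            w=1 if i==0 else .5
            e+=list(w*(proj(ds[n],P(PT[n][i],*v))[0]-proj(ds[n],P(PT[n][i],0,0,0))[0]-o))
        return e
    q=least_squares(f,[0,5,0],loss="soft_l1",f_scale=.4,x_scale=[1,1,.02]).x; a=q[2]
    print("block x,z mm",q[:2].round(1),"tilt red-up deg",np.degrees(a).round(1),"red z",(q[1]+32*np.sin(a)).round(1),"plain z",(q[1]-32*np.sin(a)).round(1)); return q
E
python3 -c "
from h import *
stat(); blockpose()"
```

```text
t 18.73 tcp in jig mm [ 7.3  0.1 72. ] yaw 101.9 F jig [ 0.2 -0.5 -0.2] w 0.0521
side [([298, 177, 7, 6, 26], [301.0, 179.7]), ([299, 192, 8, 7, 39], [302.2, 195.6])]
scene [([322, 206, 5, 6, 24], [324.2, 208.1]), ([320, 217, 11, 9, 55], [325.3, 220.5])]
block x,z mm [-2.4  6. ] tilt red-up deg -9.5 red z 0.7 plain z 11.2
```

The numbers show that after popping up, the red end slid off its nose: it is back near the floor while the plain end is propped. I'll redo the sequence cleanly. First I press the plain end back down with closed fingers, then rock again more gently.

```bash
python3 -m pendant '[[0,0,-0.010,0],[0,0,-0.010,0],[0,-0.009,0,0],[0,-0.009,0,0],[0,-0.009,0,0],[0,0,0,0],[0,0,0,0],[0,0,0,0]]' 0 10
python3 -m pendant '[[0,0,0.004,0],[0,0,0.003,0],[0,0,0.002,0],[0,0,0,0]]'
python3 -c "
from h import *
stat()"
```

```text
time: 19.5
ee_pos: [0.5759, -0.041, 0.1048]
eef_rot: [0.63, 0.776, -0.009, -0.01]
ft_force: [0.5, -0.7, -0.1]
width: 0.0071
grip_force: 0.0
time: 19.83
ee_pos: [0.5756, -0.0408, 0.0951]
eef_rot: [0.63, 0.776, -0.01, -0.011]
ft_force: [1.2, 0.9, -0.0]
width: 0.0007
grip_force: 0.0
t 19.83 tcp in jig mm [-19.9  -0.   83.1] yaw 101.9 F jig [ 1.4  0.6 -0. ] w 0.0007
```

```bash
python3 -m pendant '[[0,0,0.002,0],[0,0.001,0.002,0],[0,0.0015,0.002,0],[0,0.0015,0.001,0],[0,0,0,0]]'
python3 -c "
from h import *
stat(); blockpose()"
```

```text
time: 20.25
ee_pos: [0.5784, -0.0424, 0.0939]
eef_rot: [0.631, 0.776, -0.011, -0.01]
ft_force: [-28.9, -5.6, 55.6]
width: 0.0005
grip_force: 29.7
t 20.25 tcp in jig mm [-17.4  -2.1  81.9] yaw 101.7 F jig [-29.4   0.4  55.6] w 0.0005
side [([298, 178, 6, 5, 22], [300.5, 180.0]), ([298, 193, 9, 6, 37], [302.2, 195.9])]
scene [([322, 206, 8, 7, 35], [325.1, 208.7]), ([320, 218, 11, 8, 48], [325.3, 220.9])]
block x,z mm [-2.6  5.8] tilt red-up deg -11.2 red z -0.4 plain z 12.0
```

Pressing straight down does nothing because the prop is firm, so I back off at once. Instead I'll take the block between the parallel jaws, which squares it up, and then set it back with the red end on its nose and the plain end down.

```bash
python3 -m pendant '[[0,0,-0.010,0],[0,0,-0.006,0],[0,0.011,0,0],[0,0.011,0,0],[0,0,0,0],[0,0,0,0],[0,0,0,0]]' 0.7 20
python3 -m pendant '[[0,0,0.014,0],[0,0,0.014,0],[0,0,0.010,0],[0,0,0,0],[0,0,0,0]]'
python3 -c "
from h import *
stat(); blockpose()"
```

```text
time: 20.93
ee_pos: [0.6009, -0.0357, 0.1036]
eef_rot: [0.63, 0.776, -0.01, -0.011]
ft_force: [-0.3, 0.3, -0.6]
width: 0.0393
grip_force: 0.0
time: 21.35
ee_pos: [0.5998, -0.0358, 0.0658]
eef_rot: [0.63, 0.776, -0.01, -0.011]
ft_force: [0.0, -0.4, -1.4]
width: 0.0606
grip_force: 0.0
t 21.35 tcp in jig mm [ 4.8  0.1 53.8] yaw 101.9 F jig [-0.1 -0.4 -1.4] w 0.0606
side [([298, 177, 7, 6, 26], [301.0, 179.7]), ([299, 192, 8, 7, 39], [302.4, 195.7])]
scene [([320, 217, 10, 9, 48], [324.7, 220.8])]
block x,z mm [-3.1  6.9] tilt red-up deg -10.3 red z 1.2 plain z 12.7
```

```bash
python3 -m pendant '[[0,0,0,0],[0,-0.001,0,0],[0,-0.0015,-0.001,0],[0,-0.0015,-0.0015,0],[0,-0.0015,-0.0015,0],[0,-0.001,-0.0015,0],[0,0,-0.0015,0],[0,0,0,0]]' 0.3 30
python3 -c "
from h import *
stat(); blockpose()"
```

```text
time: 22.12
ee_pos: [0.5943, -0.037, 0.0737]
eef_rot: [0.63, 0.776, -0.009, -0.01]
ft_force: [0.3, -0.0, -1.0]
width: 0.0455
grip_force: 29.2
t 22.12 tcp in jig mm [-0.8 -0.1 61.7] yaw 101.9 F jig [ 0.3 -0.1 -1. ] w 0.0455
side [([301, 175, 6, 7, 27], [302.9, 178.2]), ([300, 190, 9, 9, 55], [303.9, 194.7])]
scene [([321, 204, 3, 4, 10], [322.0, 205.5]), ([318, 213, 12, 11, 73], [324.4, 218.0])]
block x,z mm [-7.1 10.2] tilt red-up deg -8.9 red z 5.2 plain z 15.1
```

The grip held the block at its tilt and lifted it slightly. I raise it so the red end clears its nose and shift it towards red. Then I set the red end on its nose and open, so the plain end drops back to the floor.

```bash
python3 -m pendant '[[0,0,-0.004,0],[0,0,-0.003,0],[0,0.004,0,0],[0,0.004,0,0],[0,0.003,0,0],[0,0,0,0],[0,0,0,0]]'
python3 -c "
from h import *
stat(); blockpose()"
python3 -m pendant '[[0,0,0.001,0],[0,0,0.001,0],[0,0,0.0005,0],[0,0,0,0]]'
python3 -c "
from h import *
stat()"
```

```text
time: 22.8
ee_pos: [0.6053, -0.0346, 0.0797]
eef_rot: [0.63, 0.776, -0.01, -0.011]
ft_force: [0.4, 0.3, -1.3]
width: 0.0452
grip_force: 29.2
t 22.8 tcp in jig mm [10.4  0.1 67.7] yaw 101.9 F jig [ 0.5  0.2 -1.3] w 0.0452
side [([296, 173, 6, 6, 28], [298.6, 175.5]), ([296, 188, 9, 9, 57], [300.0, 192.6])]
scene [([323, 204, 4, 5, 14], [324.6, 205.8]), ([321, 215, 11, 10, 76], [326.4, 219.4])]
block x,z mm [ 4.  17.1] tilt red-up deg -9.0 red z 12.1 plain z 22.1
time: 23.23
ee_pos: [0.6049, -0.0348, 0.0773]
eef_rot: [0.63, 0.776, -0.01, -0.011]
ft_force: [0.4, -0.9, -1.3]
width: 0.0449
grip_force: 29.2
t 23.23 tcp in jig mm [10.1  0.  65.3] yaw 101.9 F jig [ 0.2 -1.  -1.3] w 0.0449
```

```bash
python3 -m pendant '[[0,0,0,0],[0,0,0,0],[0,0,0,0],[0,0,0,0],[0,0,0,0]]' 0.72
python3 -c "
from h import *
stat(); blockpose()"
```

```text
time: 23.65
ee_pos: [0.6052, -0.0347, 0.0776]
eef_rot: [0.63, 0.776, -0.009, -0.01]
ft_force: [-0.5, -0.8, -1.2]
width: 0.0616
grip_force: 0.2
t 23.65 tcp in jig mm [10.3 -0.  65.6] yaw 101.9 F jig [-0.6 -0.7 -1.2] w 0.0616
side [([300, 175, 6, 6, 29], [302.6, 177.5]), ([297, 189, 9, 9, 53], [300.8, 193.8])]
scene [([320, 216, 12, 10, 74], [325.7, 220.1])]
block x,z mm [3.2 9.3] tilt red-up deg 0.1 red z 9.4 plain z 9.2
```

```bash
python3 -m pendant '[[0,-0.002,0,0],[0,-0.003,0,0],[0,-0.003,0,0],[0,0,0,0],[0,0,0,0]]' 0.75
python3 -c "
from h import *
stat(); blockpose()"
```

```text
time: 24.17
ee_pos: [0.5972, -0.0365, 0.0779]
eef_rot: [0.63, 0.776, -0.009, -0.01]
ft_force: [-0.7, 0.2, -0.6]
width: 0.0648
grip_force: 0.0
t 24.17 tcp in jig mm [ 2.1 -0.1 65.9] yaw 101.9 F jig [-0.6  0.4 -0.6] w 0.0648
side [([303, 176, 6, 6, 29], [305.6, 178.5]), ([298, 188, 8, 11, 55], [301.2, 193.7])]
scene [([320, 215, 11, 11, 81], [325.8, 219.6])]
block x,z mm [4.6 5.4] tilt red-up deg 9.0 red z 10.4 plain z 0.4
```

The red end is now on its nose at about 10 mm with the plain end down, clear of the plain nose. I rock it back gently: contact, then the arc up.

```bash
python3 -m pendant '[[0,0.002,0,0],[0,0.0015,0,0],[0,0.0015,-0.0015,0],[0,0.0015,-0.0017,0],[0,0.0015,-0.0017,0],[0,0,0,0]]'
python3 -c "
from h import *
stat(); blockpose()"
```

```text
time: 24.77
ee_pos: [0.6057, -0.0346, 0.0829]
eef_rot: [0.63, 0.776, -0.009, -0.01]
ft_force: [-3.7, -0.8, 2.7]
width: 0.0651
grip_force: 1.7
t 24.77 tcp in jig mm [10.8 -0.  70.9] yaw 101.9 F jig [-3.8 -0.   2.7] w 0.0651
side [([301, 175, 6, 7, 29], [303.3, 177.8]), ([297, 188, 9, 10, 55], [300.8, 193.6])]
scene [([320, 203, 5, 5, 15], [322.0, 205.0]), ([320, 216, 12, 10, 80], [326.1, 220.0])]
block x,z mm [5.  5.6] tilt red-up deg 3.6 red z 7.7 plain z 3.6
```

```bash
python3 -m pendant '[[0,0.0013,-0.0015,0],[0,0.0013,-0.0015,0],[0,0.0013,-0.0015,0],[0,0.0013,-0.0015,0],[0,0,0,0]]'
python3 -c "
from h import *
stat(); blockpose()"
```

```text
time: 25.28
ee_pos: [0.6112, -0.0333, 0.0886]
eef_rot: [0.63, 0.776, -0.009, -0.01]
ft_force: [-0.5, 0.5, -0.2]
width: 0.0649
grip_force: 0.3
t 25.28 tcp in jig mm [16.5  0.1 76.6] yaw 101.9 F jig [-0.4  0.6 -0.2] w 0.0649
side [([299, 174, 6, 7, 27], [301.1, 177.1]), ([297, 189, 8, 9, 51], [300.5, 193.7])]
scene [([321, 204, 9, 5, 26], [324.3, 206.0]), ([320, 216, 12, 10, 80], [326.1, 220.0])]
block x,z mm [3.6 9.5] tilt red-up deg -3.3 red z 7.6 plain z 11.4
```

The plain end is now up at about 11 mm with the red end resting low. I bring in the red-side finger while holding the plain finger still.

```bash
python3 -m pendant '[[0,-0.0008,0,0],[0,-0.001,0,0]]' 0.70 8
python3 -m pendant '[[0,-0.001,0,0],[0,-0.001,0,0]]' 0.65
python3 -m pendant '[[0,-0.001,0,0],[0,-0.001,0,0]]' 0.60
python3 -c "
from h import *
stat(); blockpose()"
```

```text
time: 25.55
ee_pos: [0.6087, -0.034, 0.0882]
eef_rot: [0.63, 0.776, -0.009, -0.01]
ft_force: [-0.8, -0.1, 0.6]
width: 0.062
grip_force: 0.2
time: 25.72
ee_pos: [0.6066, -0.0344, 0.0883]
eef_rot: [0.63, 0.776, -0.009, -0.01]
ft_force: [0.3, -0.0, -0.4]
width: 0.058
grip_force: 0.2
time: 25.88
ee_pos: [0.6046, -0.0349, 0.0885]
eef_rot: [0.63, 0.776, -0.01, -0.01]
ft_force: [-0.4, -0.1, -0.3]
width: 0.0537
grip_force: 0.3
t 25.88 tcp in jig mm [ 9.7 -0.1 76.5] yaw 101.9 F jig [-0.4  0.  -0.3] w 0.0537
side [([299, 174, 6, 7, 30], [301.4, 177.1]), ([297, 188, 8, 10, 50], [300.5, 193.7])]
scene [([321, 202, 7, 7, 33], [324.1, 205.2]), ([320, 216, 12, 10, 79], [326.4, 220.1])]
block x,z mm [4.6 9.8] tilt red-up deg -1.3 red z 9.0 plain z 10.5
```

```bash
python3 -m pendant '[[0,-0.0009,0,0],[0,-0.0009,0,0]]' 0.55
python3 -m pendant '[[0,-0.0009,0,0],[0,-0.0009,0,0],[0,-0.0004,0,0]]' 0.50
python3 -m pendant '[[0,0,0,0],[0,0,0,0],[0,0,0,0]]' 0.40
python3 -c "
from h import *
stat(); blockpose()"
```

```text
time: 26.15
ee_pos: [0.603, -0.0353, 0.0885]
eef_rot: [0.63, 0.776, -0.01, -0.01]
ft_force: [-1.3, -0.2, 0.5]
width: 0.049
grip_force: 0.6
time: 26.4
ee_pos: [0.6008, -0.0357, 0.0885]
eef_rot: [0.63, 0.776, -0.009, -0.01]
ft_force: [-1.7, -0.8, 1.5]
width: 0.0438
grip_force: 0.9
time: 26.65
ee_pos: [0.6009, -0.0356, 0.0885]
eef_rot: [0.63, 0.776, -0.009, -0.01]
ft_force: [-2.0, -0.1, 1.2]
width: 0.0437
grip_force: 8.0
t 26.65 tcp in jig mm [ 6.  -0.  76.5] yaw 101.9 F jig [-2.   0.4  1.2] w 0.0437
side [([299, 174, 6, 7, 28], [301.1, 177.0]), ([297, 189, 8, 9, 52], [300.3, 193.8])]
scene [([321, 204, 5, 4, 16], [323.2, 205.4]), ([321, 216, 11, 10, 78], [326.5, 220.2])]
block x,z mm [5.  9.9] tilt red-up deg -1.7 red z 9.0 plain z 10.9
```

Gripped near level, with red at 9.0 and plain at 10.9. I slide it back over both noses.

```bash
python3 -m pendant '[[0,0,-0.0008,0],[0,-0.0015,0,0],[0,-0.0015,0,0],[0,-0.0015,0,0],[0,-0.0005,0,0],[0,0,0,0],[0,0,0,0]]'
python3 -c "
from h import *
stat(); blockpose()"
```

```text
time: 27.33
ee_pos: [0.5961, -0.0367, 0.0895]
eef_rot: [0.63, 0.776, -0.009, -0.01]
ft_force: [0.0, -0.0, -2.1]
width: 0.0442
grip_force: 8.0
t 27.33 tcp in jig mm [ 1.  -0.1 77.5] yaw 101.9 F jig [ 0.  -0.  -2.1] w 0.0442
side [([300, 174, 7, 7, 31], [302.7, 176.9]), ([299, 189, 8, 9, 54], [302.2, 193.8])]
scene [([321, 203, 3, 4, 11], [322.1, 204.4]), ([319, 214, 12, 11, 76], [325.2, 218.7])]
block x,z mm [-1.  10.7] tilt red-up deg -3.3 red z 8.9 plain z 12.5
```

```bash
python3 -m pendant '[[0,0.0005,0.0005,0],[0,0,0.0005,0],[0,0,0,0]]'
python3 -m pendant '[[0,0,0,0],[0,0,0,0],[0,0,0,0],[0,0,0,0]]' 0.6
python3 -c "
from h import *
stat(); blockpose()"
```

```text
time: 27.68
ee_pos: [0.5967, -0.0366, 0.0886]
eef_rot: [0.63, 0.776, -0.009, -0.01]
ft_force: [-0.0, 0.6, -0.0]
width: 0.0438
grip_force: 8.0
time: 28.02
ee_pos: [0.5966, -0.0366, 0.0885]
eef_rot: [0.63, 0.776, -0.009, -0.01]
ft_force: [-0.9, -0.3, -0.1]
width: 0.0518
grip_force: 0.0
t 28.02 tcp in jig mm [ 1.5 -0.1 76.5] yaw 101.9 F jig [-0.9 -0.1 -0.1] w 0.0518
side [([301, 175, 6, 6, 29], [303.4, 177.5]), ([299, 189, 8, 10, 54], [302.1, 193.8])]
scene [([320, 202, 6, 6, 25], [322.4, 204.2]), ([319, 215, 12, 10, 78], [325.1, 219.0])]
block x,z mm [-0.1  8.7] tilt red-up deg -0.7 red z 8.3 plain z 9.1
```

Both ends now rest level on their noses, centred in the slot. I rise, turn a quarter turn and regrip across the 18 mm of the fin.

```bash
python3 -m pendant '[[0,0,-0.010,0],[0,0,-0.012,0],[0,0,0,0.1208],[0,0,0,0.1208],[0,0,0,0.1208],[0,0,0,0.1208],[0,0,0,0.1208],[0,0,0,0.1208]]'
python3 -m pendant '[[0,0,0,0.1208],[0,0,0,0.1208],[0,0,0,0.1208],[0,0,0,0.1208],[0,0,0,0.1208],[0,0,0,0.1208],[0,0,0,0.1208],[0,0,0,0]]'
python3 -m pendant '[[0,0,0,0],[0,0,0,0]]'
python3 -c "
from h import *
s=stat(); blockpose(); print(s['joint_positions'].round(2))
M=R.from_quat(s['eef_rot']).as_matrix(); print(M[:,2]@JX,M[:,2]@JY,(M.T@(J(0,0,.051)-s['ee_pos'])).round(4))"
```

```text
time: 28.78
ee_pos: [0.5977, -0.0365, 0.1121]
eef_rot: [0.866, 0.5, -0.012, -0.006]
ft_force: [0.0, 0.8, 0.0]
width: 0.0519
grip_force: 0.0
time: 29.45
ee_pos: [0.5977, -0.0363, 0.1119]
eef_rot: [0.995, 0.101, -0.013, -0.001]
ft_force: [-0.6, 0.0, -0.7]
width: 0.0523
grip_force: 0.0
time: 29.62
ee_pos: [0.5974, -0.0364, 0.1112]
eef_rot: [0.994, 0.106, -0.014, -0.001]
ft_force: [-0.5, -0.1, -0.0]
width: 0.0526
grip_force: 0.0
t 29.62 tcp in jig mm [ 2.3 -0.1 99.2] yaw 12.1 F jig [-0.5  0.  -0. ] w 0.0526
side [([301, 178, 4, 3, 10], [302.8, 179.0]), ([298, 190, 9, 9, 53], [302.0, 194.1])]
scene [([320, 201, 8, 6, 33], [323.6, 203.7]), ([319, 215, 12, 10, 76], [325.1, 219.0])]
block x,z mm [0.1 6.7] tilt red-up deg -0.2 red z 6.6 plain z 6.8
[-0.06  0.39  0.05  1.66 -0.02  1.13 -1.36]
-0.027010034033197194 0.00412190157352771 [-0.001   0.0001  0.0482]
```

```bash
python3 -m pendant '[[-0.001,0,0.018,0],[0,0,0.018,0],[0,0,0.012,0],[0,0,0,0],[0,0,0,0]]'
python3 -m pendant '[[0,0,0,0],[0,0,0,0],[0,0,0,0],[0,0,0,0],[0,0,0,0],[0,0,0,0],[0,0,0,0],[0,0,0,0]]' 0.05 35
python3 -c "
from h import *
s=stat(); blockpose()"
```

```text
time: 30.13
ee_pos: [0.5945, -0.0369, 0.0622]
eef_rot: [0.994, 0.104, -0.015, -0.001]
ft_force: [0.2, 0.2, 0.9]
width: 0.0522
grip_force: 0.0
time: 30.8
ee_pos: [0.5949, -0.0368, 0.0626]
eef_rot: [0.995, 0.104, -0.014, -0.001]
ft_force: [0.0, 0.0, 0.9]
width: 0.0177
grip_force: 34.8
t 30.8 tcp in jig mm [-0.2  0.  50.6] yaw 11.9 F jig [0.  0.  0.9] w 0.0177
side [([299, 190, 8, 9, 51], [302.3, 194.4])]
scene [([320, 200, 9, 7, 44], [324.4, 203.3]), ([320, 215, 11, 10, 72], [325.5, 219.3])]
block x,z mm [ 4.8 11.8] tilt red-up deg 1.7 red z 12.7 plain z 10.9
```

Firmly gripped (17.7 mm, 35 N). I lift straight up slowly.

```bash
python3 -m pendant '[[0,0,-0.003,0],[0,0,-0.004,0],[0,0,-0.004,0],[0,0,-0.004,0],[0,0,-0.003,0],[0,0,-0.0025,0],[0,0,0,0],[0,0,0,0]]'
python3 - <<'E'
from h import *
s=stat(); blockpose()
D=cam("side");S=cam("scene")
for n,d in(("side",D),("scene",S)):
    o=r.outline_of("block",n); print(n,[(round(q["score"],2),q["bbox"]) for q in o[:2]])
    hm=[(x,y,z) for x in(-32,32) for y in(-10,10) for z in(0,24)]+[(x,y,64) for x in(-22,22) for y in(-9,9)]
    for dz in(28,30,32):
        q=proj(d,[J(a/1000,b/1000,(c+dz)/1000) for a,b,c in hm]); lo,hi=q.min(0),q.max(0); print(dz,((lo+hi)/2).round(1),(hi-lo).round(1))
    print([(round(q["score"],2),q["bbox"]) for q in r.outline_of("spacer",n)])
    # lower edge of black body: dark pixels columns near red/plain end
    q0=proj(d,[J(.025,0.01,.03),J(-.025,.01,.03)]).round(1); print("bottom edge pred",q0.tolist())
g=D["img"].astype(int).sum(2)
for x in (-24,-12,0,12,24):
    u,v=proj(D,J(x/1000,.010,.030))[0]; u0=int(round(u)); print(x,round(v,1),g[int(v)-8:int(v)+8,u0].tolist(),int(v)-8)
E
```

```text
time: 31.57
ee_pos: [0.5954, -0.0368, 0.0831]
eef_rot: [0.995, 0.104, -0.014, -0.001]
ft_force: [0.4, 0.0, -1.0]
width: 0.0182
grip_force: 34.8
t 31.57 tcp in jig mm [ 0.3 -0.  71.1] yaw 11.9 F jig [ 0.4 -0.1 -1. ] w 0.0182
side [([299, 183, 7, 9, 50], [301.9, 187.7])]
scene [([320, 194, 9, 7, 45], [324.3, 197.4]), ([320, 210, 10, 9, 71], [325.0, 213.7])]
block x,z mm [ 3.  31.9] tilt red-up deg -0.0 red z 31.9 plain z 31.9
side [(0.68, [308.4, 182.7, 27.1, 25.2])]
28 [309.6 182.6] [25.3 27.5]
30 [309.6 181.9] [25.3 27.6]
32 [309.6 181.2] [25.3 27.6]
[(0.72, [295.9, 220.2, 14.1, 6.9]), (0.66, [248.0, 247.8, 13.0, 15.2]), (0.56, [239.9, 276.7, 14.9, 22.8]), (0.54, [209.2, 250.5, 10.2, 15.6])]
bottom edge pred [[299.6, 192.6], [317.5, 195.3]]
scene [(0.77, [322.5, 206.7, 20.4, 24.5]), (0.62, [344.4, 212.1, 111.9, 74.1])]
28 [321.9 203.3] [20.9 35.1]
30 [321.9 202.7] [20.9 35.2]
32 [321.9 202.1] [20.9 35.2]
[(0.58, [437.9, 179.1, 11.8, 14.9]), (0.48, [472.9, 202.9, 11.7, 17.5]), (0.47, [362.2, 197.8, 15.7, 7.5]), (0.43, [447.5, 211.9, 11.3, 14.8])]
bottom edge pred [[330.8, 215.3], [320.1, 203.1]]
-24 195.2 [167, 123, 117, 119, 120, 116, 117, 125, 192, 306, 379, 405, 406, 401, 431, 522] 187
-12 194.6 [202, 141, 97, 94, 90, 91, 93, 94, 133, 239, 353, 400, 409, 400, 424, 548] 186
0 193.9 [147, 126, 100, 97, 90, 90, 89, 91, 109, 200, 325, 391, 410, 408, 417, 492] 185
12 193.3 [199, 195, 180, 175, 179, 174, 162, 136, 175, 295, 379, 406, 409, 406, 462, 598] 185
24 192.7 [190, 182, 184, 182, 183, 179, 176, 144, 122, 150, 172, 192, 229, 253, 345, 514] 184
```

```bash
python3 -m pendant '[[0,0,0,0],[0,0,0,0],[0,0,0,0]]'; python3 -c "
from bench import r; print(r.close_job())"
```

```text
time: 32.22
ee_pos: [0.5954, -0.0368, 0.083]
eef_rot: [0.995, 0.104, -0.014, -0.001]
ft_force: [0.1, 0.0, -1.8]
width: 0.0181
grip_force: 34.8
the job is handed in; nothing more can be done
None
```

I handed the job in at 32.2 s with the spacer down on the post and the block gripped level about 30 mm above its slot floor, but the rocking was not clean: on the first try the red end slipped off its plunger, closed fingers pressed the fin with about 56 N, and I lifted the block over the plungers to reset it and then repeated only the rock-back; no verdict came back.

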